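# Fit the axle through the roller of a blowpipe rest

### The job

Lift the axle out of its wooden cradle and thread it through one ear of the blowpipe rest, through the brass roller and through the other ear, until its flange sits fully home against the fork, then let go. The fork is not exactly where its stand says it is, so feel for the hole and be gentle: never press hard on the rest (keep well below 40 N). Leave everything else on the bench where it is.

Things in the scene. Friction and masses are not known exactly. Their poses are not given: they have to be found in the camera images.
- axle: Loose axle, 0.12 to 0.21 kg: a bare steel rod 12 mm in diameter, a steel flange and a wooden handle. Origin on its centre line at the flange's rod-side face, which must meet the fork; x runs along the centre line to the tip. Rod x = 0 to 94.5 mm; flange 30 mm in diameter, x = -6 to 0. It starts level in the cradle, centre line 45 mm above the table.
- axle_handle (a point): Middle of the axle's square wooden handle (20 x 20 mm, 56 mm long), 34 mm behind the flange face; axes as the axle's. At the start its sides stand upright, and below it there is 25 mm of air to the cradle's board or more to the table. Grip it from above across the two upright sides.
- axle_tip (a point): Centre of the axle's blunt tip, 94.5 mm ahead of the flange face; the last 2.5 mm are chamfered from 12 to 9.6 mm in diameter. Axes as the axle's.
- axle_mid (a point): Point on the axle's centre line 40 mm ahead of the flange face; with the axle home it lies midway between the ears. Axes as the axle's.
- cradle: Fixed dark-wood cradle that holds the axle at the start. Origin on the table under its middle. The rod lies along its x, tip towards +x, in two posts at x = -30 and +32 mm with notches 16 mm wide, open at the top, their sides up to 49 mm above the table. Board 10 mm thick. Lift the axle straight up.
- stand: Fixed blowpipe rest. Origin on the table under its middle; base 130 x 84 mm with low cheeks up to 38 mm. On it a steel fork: two upright ears with a brass roller (48 mm in diameter, 50 mm long, bore 16 mm) captive between them on the line of the holes, turning freely. The holes run along the stand's x. The axle may go in from either end.
- bore (a point): Nominal middle of the bore, 85 mm above the table; axes as the stand's, x along the bore. The fork sits in slots on shims, so the true bore is off by an amount unknown in each run: up to 6 mm either way along y and up to 4 mm up or down; never along x, never turned. Ears and roller are off together. It is clamped fast and does not give.
- ear (a point): Nominal centre of the hole's mouth in the outer face of one ear, 40 mm from bore along the stand's -x (the other ear mirrors it); off just as the bore is. Each ear is a 10 mm plate, 40 mm wide, flat top 18 mm above and flat sides 20 mm beside the hole's centre; these may be touched lightly to find it. Hole 14.4 mm in diameter, 1 mm chamfer outside.
- block_mould: Bystander: small round dark-wood mould, 74 mm wide, 45 mm tall. Origin at its underside.
- tumbler: Bystander: green glass tumbler, 72 mm wide, 85 mm tall. Origin at its underside.
- frit_jar: Bystander: amber glass jar with a steel cap, 60 mm wide, 85 mm tall. Origin at its underside.
- wrench: Bystander: steel wrench lying flat. Origin at its underside.
- jacks: Bystander: glassworker's jacks (big dark steel tweezers, 210 mm long) lying flat. Origin at its underside.
- paddle: Bystander: cork paddle with a wooden handle lying flat, about 215 mm long. Origin at its underside.
- weight: Bystander: clear glass paperweight, 68 mm wide, 48 mm tall. Origin at its underside.

How it is judged (in metres and radians):
On the way, in this order (a step that is already met when the one before it is completed fails the run):
1. the axle is lifted out of the cradle (height (world z) of axle above 0.068 m), for 0.1 s.
2. the axle's tip has passed the first ear and is inside the roller, lined up with it (distance between axle_tip and bore below 0.022 m and angle between the x axis of axle and the x axis of stand, either way round below 0.15 rad), for 0.05 s.
At the end, for the whole second after the job is handed in: The axle lies through both ears and the roller, along the bore (within 0.06 rad), its flange home against the ear (axle_mid within 3 mm of the stand's middle along the bore, within 10 mm sideways and 8 mm in height of the nominal bore, which covers the fork's offset), let go and at rest (x of axle_mid in the frame of bore between -0.003 and 0.003 m and y of axle_mid in the frame of bore between -0.01 and 0.01 m and z of axle_mid in the frame of bore between -0.008 and 0.008 m and angle between the x axis of axle and the x axis of stand, either way round below 0.06 rad and linear speed of axle below 0.02 m/s); the robot touches nothing.
It fails at once if the blowpipe rest is pressed with more than 40 N (contact force between stand and anything else above 40 N).
It fails at once if something else on the bench is moved more than 30 mm (distance of any of block_mould, tumbler, frit_jar, wrench, jacks, paddle, weight from where it was at the start of the episode above 0.03 m).
It also fails if it takes over 53 s, if anything falls off the work surface, if the arm or the gripper's body presses on something with over 40 N, if the wrist force passes 120 N, or if a joint passes its speed limit or range.

### The arm

A 7-joint arm with a two-finger parallel gripper is mounted at the origin on the work surface. World frame = base frame: x ahead of the robot, y to its left, z up, the work surface at z = 0. Lengths are in mm, angles in rad, forces in N, time in s.
With the tool pointing down it reaches from about 400 to 925 mm from the base axis. Payload 4.1 kg.
Tool frame: the origin (TCP) lies at the very end of the fingers, on their centre line; the grasp point (between the pads) lies 19 mm behind it; z points along the fingers, y is the line along which they close (so a half turn about z gives the same grasp; the last joint's range is limited). The gripper opens to 85 mm and grips with 20 to 120 N. Pads are 22 mm wide; open, the fingers measure 114 mm over their backs; the gripper's body (76 mm by 85 mm) begins 54 mm behind the grasp point. The pads swing forward as they close: fully open they stand 13 mm farther back than shut.
Start: joints at [-1.445, 0.398, 0.045, 1.537, -0.019, 1.207, -0.051], TCP at [144.869, 633.689, 200.247] pointing down, gripper open.
Joint ranges: [-2.82, 2.82], [-0.49, 2.23], [-1.37, 1.46], [0, 2.46], [-1.36, 4.5], [0.23, 2], [-2.94, 2.94]. Speed limits (rad/s): [2.57, 2.57, 3.14, 3.14, 3.14, 3.14, 3.14].

### API

Orientations are given as a rotation vector (axis times angle).
In Python, from cell import status, optics, manip gives the robot as it stands.
- The arm moves only by the tool servo_tool, never from a script. Its argument "steps" is text: rows parted by semicolons, each of 7 numbers parted by spaces: the shift along the tool's x, y, z in m, then the turn, a rotation vector about the tool's x, y, z in degrees, then the finger opening in m, from 0 to 0.0854. A call has 1 to 5 rows; each row shifts and turns the commanded pose from where the row before left it, along the tool's axes as they then stand; what a row does not reach is not made up. A row lasts 1/8 s, in which the tool goes at most 62.5 mm and 10.7 degrees, less where a joint would pass 70% of its speed; a pose out of reach is approached as far as the arm can. A call is refused whole if a number of a shift passes 0.0625 or a number of a turn 10.7, either way. A call with a gripper value outside its range is refused whole. The fingers move at their own pace and stop on an object; "newtons" is the grip in N (left out, the last holds). Time passes only in rows, so rows that do not move let the fingers close. It gives the time, the measured TCP pose, the force, the opening and the grip force at its end, in the units of the state.
- status.observe(): the state, without advancing time (a new reading comes with each control period).
- optics.get_image(name): name is "scene" or "top"; returns (picture, depth): 420x560x3 uint8, red, green, blue; 420x560 float32, mm along the optical axis (not along the pixel's ray), 0 where there is no reading.
- optics.camera_params(name): a dict with "intrinsics" (3x3 intrinsics, pixels), "xyz" and "orientation" of the camera in the world. Camera axes: x right, y down, z forward; pixel columns grow to the right and rows downward; lengths in mm; the calibration is good to about 2 mm. A picture is of the moment at which its call begins. camera_params takes no time and is no camera call.
- manip.hand_in(): hands the job in; it is judged then, once.
Trained networks look in the newest picture that a camera, given by its name, has taken for a name from the list of things; names that differ only in an ending like _2 or _b are one class to them, and where a whole thing is asked for, a point or a joint stands for the part that bears it (a point fixed in the world has none). Each returns a list of dicts, best first, with "conf" (0 to 1); they miss things now and then, are a little off and sometimes report something else, mostly with a low value. They report only what shows in the picture. A call takes as long as a camera call.
- optics.cut_out(label, camera): "mask" (420x560 bool, what is visible of it) and "rect" ([left, top, right, bottom] in pixels, round what is visible of it).
- optics.tip_of(label, camera): "xy" ([column, row] in pixels: a listed point, or the origin of a listed thing).
The state is a dict: "time_s": time; "joint_pos": joint angles; "dq": joint speeds; "joint_efforts": joint torques, N m; "eef_pos": TCP position; "tool_rot": TCP orientation; "ft_force": force on the tool from outside, world axes, zero at the start; "wrist_torque": the same for the moment, N m; "grip_width": finger opening in mm; "grip_force": force on a finger pad.
Only numpy, scipy, OpenCV 4.12 (cv2) and the standard library are available. Lean on these libraries where they do the work, as an engineer would, in place of code of your own. Each camera call takes 0.05 s, during which the arm holds its last target. There are 200 camera calls.

## Working session

There is one attempt and no reset: what is moved stays moved. The work goes in short steps, Python scripts to look and compute and a tool call to move; the robot and the scene stay as the last step left them, time stands still between calls to the robot, and variables do not carry over. Pictures are saved under pics/ and viewed, at most 10 in all, crops included, and the job is handed in when it is done.

Besides the shell and the picture viewer there is one more tool, called after ">>>" by a JSON object that holds its "api" and its "payload", one argument or row to a line. servo_tool: Moves the arm, as the interface text tells. Its arguments: {"type":"object","properties":{"steps":{"type":"string"},"newtons":{"type":"number"}},"required":["steps"]}

```bash
mkdir -p pics; cat > h.py <<'E'
import numpy as np,cv2
from scipy.spatial.transform import Rotation as R
from cell import status,optics,manip
def cam(n):
    p=optics.camera_params(n);K=np.array(p["intrinsics"]);o=np.array(p["orientation"],float)
    Rm=R.from_rotvec(o).as_matrix() if o.size==3 else (o if o.shape==(3,3) else R.from_quat(o).as_matrix())
    return K,np.array(p["xyz"],float),Rm
def ray(n,uv):
    K,t,Rm=cam(n);return t,Rm@np.linalg.solve(K,[uv[0],uv[1],1.])
def atz(n,uv,z):
    t,d=ray(n,uv);return t+d*(z-t[2])/d[2]
def cloud(n,dep):
    K,t,Rm=cam(n);v,u=np.mgrid[:420,:560]
    P=np.stack([(u-K[0,2])/K[0,0]*dep,(v-K[1,2])/K[1,1]*dep,dep],-1)
    return P@Rm.T+t
E
python3 - <<'E'
from h import *
s=status.observe();print({k:np.round(v,3) for k,v in s.items()})
ims=[]
for n in ("scene","top"):
    im,d=optics.get_image(n);ims.append(im);np.save(f"{n}.npy",d)
    print(n,optics.camera_params(n))
    for l,z in (("axle",45),("axle_handle",45),("axle_tip",45),("axle_mid",45),("cradle",0),("stand",0),("bore",85),("ear",85),("block_mould",0),("tumbler",0),("frit_jar",0),("wrench",0),("jacks",0),("paddle",0),("weight",0)):
        for r in optics.tip_of(l,n)[:2]: print(l,np.round(r["xy"],1),round(r["conf"],2),np.round(atz(n,r["xy"],z),1))
    cv2.imwrite(f"pics/{n}.png",cv2.resize(im[:,:,::-1],(784,588)))
E
```

```text
{'time_s': np.float64(0.0), 'joint_pos': array([-1.445,  0.399,  0.045,  1.538, -0.019,  1.207, -0.051]), 'dq': array([ 0.   ,  0.   ,  0.001, -0.001,  0.003,  0.   , -0.   ]), 'joint_efforts': array([-1.0000e-03, -4.7512e+01,  1.3640e+00, -2.5422e+01,  1.2000e-02,
        9.0000e-03,  0.0000e+00]), 'eef_pos': array([144.734, 632.964, 199.18 ]), 'tool_rot': array([-3.520e-01, -3.122e+00,  3.000e-03]), 'ft_force': array([-0.056, -0.356, -0.484]), 'wrist_torque': array([-0.02 , -0.014,  0.005]), 'grip_force': np.float64(0.0), 'grip_width': np.float64(85.508)}
scene {'intrinsics': array([[541.24460707,   0.        , 276.50587128],
       [  0.        , 541.24460707, 209.36394444],
       [  0.        ,   0.        ,   1.        ]]), 'xyz': array([1058.45146047, -608.0871723 , 1127.97173451]), 'orientation': array([-2.38402023, -0.90353909,  0.27365893])}
axle [308.6 168.5] 0.62 [538.2 125.7  45. ]
axle [320.9 265.3] 0.61 [740.7 -76.8  45. ]
axle_handle [321.2 165.1] 0.73 [555.4 156.4  45. ]
axle_handle [296.6 178.7] 0.63 [536.7  79.2  45. ]
axle_tip [336.5 153.5] 0.63 [560.7 214.6  45. 
[... 1205 characters left out ...]
 [262.5 258.2] 0.5 [431.6  -5.1  45. ]
axle_tip [184.6 215.5] 0.84 [548.9 215.5  45. ]
axle_mid [200.3 216.2] 0.73 [547.5 171.3  45. ]
cradle [207.9 219.2] 0.59 [539.9 155.6   0. ]
cradle [328.5 163.9] 0.38 [ 705.  -192.6    0. ]
stand [319.4 230.1] 0.83 [ 512.2 -167.8    0. ]
stand [319.5 232.9] 0.42 [ 504.1 -168.2    0. ]
ear [335.9 233.1] 0.56 [ 504.8 -206.2   85. ]
ear [207.6 217.9] 0.52 [542.2 145.6  85. ]
block_mould [195.6 153.3] 0.97 [731.2 194.5   0. ]
tumbler [326.9 165. ] 0.84 [ 701.7 -187.9    0. ]
frit_jar [154.4 207.7] 0.84 [571.4 311.2   0. ]
wrench [280.8 155.2] 0.58 [728.7 -53.5   0. ]
jacks [148.8 259.7] 0.68 [420.9 324.4   0. ]
paddle [267.2 258.4] 0.57 [428.6 -17.6   0. ]
```

View pics/scene.png

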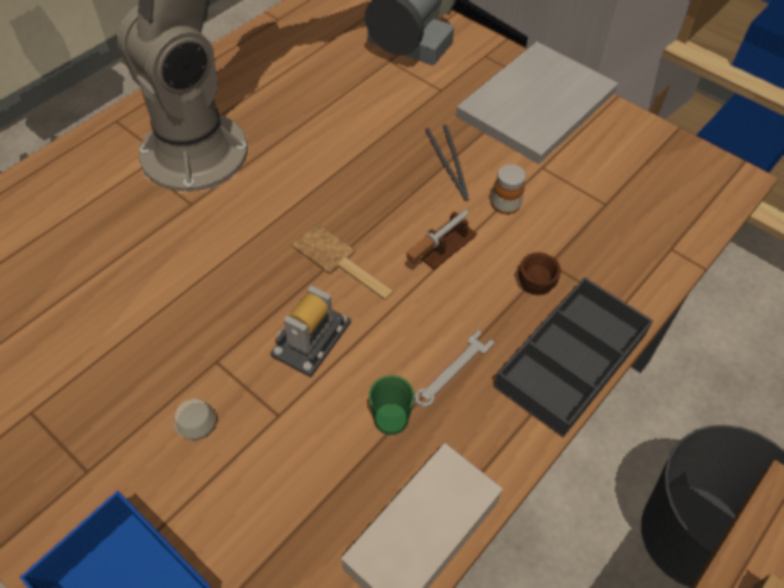

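View pics/top.png

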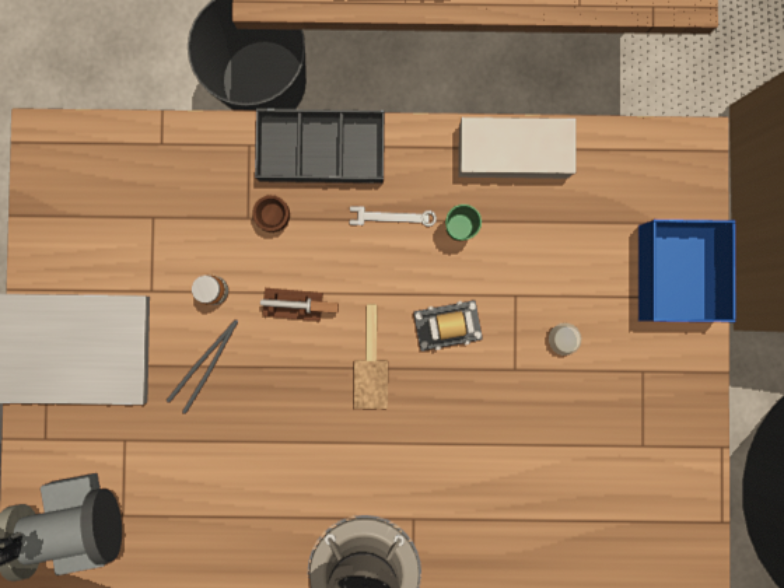

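```bash
python3 - <<'E'
from h import *
for n in ("top","scene"):
    C=cloud(n,np.load(n+".npy"));z=C[...,2];ok=np.load(n+".npy")>0
    def sel(x0,x1,y0,y1,z0,z1):
        return C[ok&(C[...,0]>x0)&(C[...,0]<x1)&(C[...,1]>y0)&(C[...,1]<y1)&(z>z0)&(z<z1)]
    def box(P):
        if len(P)<6:return len(P)
        return len(P),np.round(cv2.minAreaRect(P[:,:2].astype(np.float32))[0],1),np.round(cv2.minAreaRect(P[:,:2].astype(np.float32))[1],1),round(cv2.minAreaRect(P[:,:2].astype(np.float32))[2],2),np.round(np.median(P,0),1)
    print(n)
    print("handle",box(sel(515,575,45,120,48,62)))
    print("rod",box(sel(515,575,150,225,46,60)))
    print("base",box(sel(400,620,-290,-50,15,50)))
    print("ear/roller>80",box(sel(400,620,-290,-50,80,130)))
    print("ear tops",box(sel(400,620,-290,-50,97,107)))
    print("roller top",box(sel(400,620,-290,-50,104,120)))
    print("table",np.round(np.median(sel(560,700,-20,50,-15,15),0),1))
    h=sel(515,575,45,220,48,62)
    for y in range(45,220,10):
        q=h[(h[:,1]>=y)&(h[:,1]<y+10)]
        if len(q):print(y,len(q),np.round([q[:,0].min(),q[:,0].max(),q[:,2].max()],1))
E
```

```text
top
handle (162, array([542.4,  86.9]), array([61.5, 28.2]), 88.98, array([540.6,  89.6,  55.8]))
rod (104, array([549.5, 181.9]), array([33.3, 58.4]), 13.97, array([545.2, 185.5,  50.8]))
base (560, array([ 506.2, -166.9]), array([ 87.2, 129.5]), 11.02, array([ 503.5, -161.3,   21.9]))
ear/roller>80 (444, array([ 507.1, -166.9]), array([47., 80.]), 11.19, array([ 507.4, -166.7,  101.9]))
ear tops (282, array([ 507.6, -166.8]), array([40.6, 80. ]), 11.17, array([ 507.5, -166.3,  102.1]))
roller top (155, array([ 508.8, -166.1]), array([34.4, 76.1]), 11.9, array([ 507.4, -165.8,  106.4]))
table [629.6  15.    0.7]
55 25 [529.6 549.   60.3]
65 19 [532.2 548.9  60.8]
75 27 [532.1 549.   59.2]
85 23 [531.9 548.8  60.2]
95 28 [531.9 551.5  61. ]
105 31 [534.5 556.9  59.8]
115 18 [528.9 559.6  61.4]
125 23 [525.9 559.6  56.3]
135 7 [539.8 548.3  56.2]
145 11 [539.8 548.1  56.8]
155 6 [539.6 548.   55.8]
165 14 [539.6 550.8  57.3]
175 16 [542.1 564.4  56.6]
185 29 [530.9 564.5  55.7]
195 11 [541.9 550.4  61.3]
205 8 [541.9 553.2  56.6]
scene
handle (188, array([544.3,  87.4]), array([27. , 
[... 304 characters left out ...]
 array([ 515. , -169.4,  100. ]))
ear tops (431, array([ 508.9, -165.4]), array([40.2, 82.2]), 10.34, array([ 511. , -168.6,  101.6]))
roller top (142, array([ 510.3, -163.1]), array([28.7, 71.7]), 11.01, array([ 510.3, -167.2,  105.6]))
table [6.318e+02 1.410e+01 3.000e-01]
55 30 [530.9 551.2  58.5]
65 27 [531.4 552.2  60.5]
75 29 [532.5 553.5  58.2]
85 30 [533.5 551.8  59.4]
95 26 [533.  553.9  59.7]
105 32 [535.2 556.4  61.4]
115 20 [529.8 560.1  60.8]
125 20 [527.1 561.9  53.9]
135 14 [527.4 551.2  54.6]
145 13 [541.9 552.6  55.1]
155 10 [544.3 552.3  54.9]
165 9 [542.9 554.5  53.8]
175 13 [543.8 565.6  54.6]
185 28 [530.9 568.1  54.6]
195 15 [532.7 554.8  54.4]
205 8 [544.1 554.2  52.6]
```

The scene view shows the axle in its cradle (handle near px 420,247, rod tip 465,215) and the blowpipe rest near (310,330), ears at both ends of the roller. The top view agrees: handle (325,307), tip (262,304), rest (448,325), tilted about 11°. The weight (565,340) is beyond the rest's far end.

```bash
cat >> h.py <<'E'
def Rt(yaw): # tool x at yaw (deg), z down
    return R.from_matrix(np.array([[np.cos(a:=np.radians(yaw)),np.sin(a),0],[np.sin(a),-np.cos(a),0],[0,0,-1]]))
def plan(p,yaw,n,w):
    s=status.observe();p0=np.array(s["eef_pos"]);R0=R.from_rotvec(s["tool_rot"]);T=Rt(yaw)
    rv=(R0.inv()*T).as_rotvec();st=np.array(p,float)-p0;Rc=R0
    print("pos",np.round(p0,1),"F",np.round(s["ft_force"],1),"t",round(float(s["time_s"]),2),"turn",np.round(np.degrees(rv),1),"yaw0",np.round(np.degrees(np.arctan2(*R0.apply([1,0,0])[[1,0]])),2))
    for i in range(n):
        d=Rc.inv().apply(st/n)/1000
        print(" ".join("%.4f"%v for v in d)," ".join("%.2f"%v for v in np.degrees(rv)/n),w)
        Rc=Rc*R.from_rotvec(rv/n)
E
python3 -c "
from h import *
plan([541.5,86,120],87.4,14,.0854)"
```

```text
pos [144.9 633.7 200.2] F [-0.6 -0.3 -0.2] t 1.6 turn [ 0.   0.  79.7] yaw0 167.12
-0.0363 -0.0318 0.0057 0.00 0.00 5.69 0.0854
-0.0393 -0.0281 0.0057 0.00 0.00 5.69 0.0854
-0.0419 -0.0240 0.0057 0.00 0.00 5.69 0.0854
-0.0441 -0.0197 0.0057 0.00 0.00 5.69 0.0854
-0.0458 -0.0153 0.0057 0.00 0.00 5.69 0.0854
-0.0471 -0.0106 0.0057 0.00 0.00 5.69 0.0854
-0.0479 -0.0059 0.0057 0.00 0.00 5.69 0.0854
-0.0483 -0.0011 0.0057 0.00 0.00 5.69 0.0854
-0.0482 0.0037 0.0057 0.00 0.00 5.69 0.0854
-0.0476 0.0084 0.0057 0.00 0.00 5.69 0.0854
-0.0465 0.0131 0.0057 0.00 0.00 5.69 0.0854
-0.0450 0.0176 0.0057 0.00 0.00 5.69 0.0854
-0.0430 0.0220 0.0057 0.00 0.00 5.69 0.0854
-0.0406 0.0262 0.0057 0.00 0.00 5.69 0.0854
```

>>> {"api": "servo_tool", "payload": {
  "steps": "-0.036 -0.032 0.0057 0 0 5.7 0.0854; -0.039 -0.028 0.0057 0 0 5.7 0.0854; -0.042 -0.024 0.0057 0 0 5.7 0.0854; -0.044 -0.020 0.0057 0 0 5.7 0.0854; -0.046 -0.015 0.0057 0 0 5.7 0.0854"
}}

```text
time_s: 2.22
eef_pos: [286.9, 436.8, 171.8]
tool_rot: [1.115, 2.937, 0.001]
ft_force: [0.1, -0.1, 0.1]
grip_width: 85.6
grip_force: 0.0
```

>>> {"api": "servo_tool", "payload": {
  "steps": "-0.047 -0.011 0.0057 0 0 5.7 0.0854; -0.048 -0.006 0.0057 0 0 5.7 0.0854; -0.048 -0.001 0.0057 0 0 5.7 0.0854; -0.048 0.004 0.0057 0 0 5.7 0.0854; -0.047 0.008 0.0057 0 0 5.7 0.0854"
}}

```text
time_s: 2.85
eef_pos: [427.7, 241.9, 143.4]
tool_rot: [1.803, 2.573, 0.002]
ft_force: [0.5, 0.3, -0.3]
grip_width: 85.4
grip_force: 0.0
```

```bash
python3 -c "
from h import *
plan([541.5,86,100],87.4,5,.0854)"
```

```text
pos [427.7 241.9 143.4] F [ 0.5  0.3 -0.3] t 2.85 turn [ 0.1 -0.  22.5] yaw0 109.95
-0.0371 0.0107 0.0087 0.01 -0.01 4.51 0.0854
-0.0361 0.0136 0.0087 0.01 -0.01 4.51 0.0854
-0.0349 0.0164 0.0087 0.01 -0.01 4.51 0.0854
-0.0335 0.0191 0.0087 0.01 -0.01 4.51 0.0854
-0.0319 0.0217 0.0087 0.01 -0.01 4.51 0.0854
```

>>> {"api": "servo_tool", "payload": {
  "steps": "-0.0371 0.0107 0.0087 0 0 4.5 0.0854; -0.0361 0.0136 0.0087 0 0 4.5 0.0854; -0.0349 0.0164 0.0087 0 0 4.5 0.0854; -0.0335 0.0191 0.0087 0 0 4.5 0.0854; -0.0319 0.0217 0.0087 0 0 4.5 0.0854"
}}

```text
time_s: 3.48
eef_pos: [541.8, 86.8, 99.6]
tool_rot: [2.269, 2.172, 0.001]
ft_force: [0.1, 0.2, 0.8]
grip_width: 85.3
grip_force: 0.0
```

>>> {"api": "servo_tool", "payload": {
  "steps": "0 0 0.025 0 0 0 0.0854; 0 0 0.025 0 0 0 0.06; 0 0 0.0225 0 0 0 0.05; 0 0 0 0 0 0 0.04; 0 0 0 0 0 0 0.03",
  "newtons": 60
}}

```text
time_s: 4.1
eef_pos: [541.7, 87.7, 28.0]
tool_rot: [2.266, 2.175, 0.002]
ft_force: [-0.3, -0.3, -0.3]
grip_width: 30.0
grip_force: 0.0
```

>>> {"api": "servo_tool", "payload": {
  "steps": "0 0 0 0 0 0 0.022; 0 0 0 0 0 0 0.015; 0 0 0 0 0 0 0.01; 0 0 0 0 0 0 0.01",
  "newtons": 60
}}

```text
time_s: 4.6
eef_pos: [541.0, 87.6, 27.4]
tool_rot: [-2.267, -2.175, -0.001]
ft_force: [1.0, 0.2, 0.2]
grip_width: 9.6
grip_force: 0.0
```

```bash
python3 - <<'E'
from h import *
print(status.observe()["grip_width"],status.observe()["grip_force"])
a,_=optics.get_image("scene");b,_=optics.get_image("top")
c=np.hstack([cv2.resize(a[110:230,240:390],(400,320)),cv2.resize(b[160:280,150:300],(400,320))])
cv2.imwrite("pics/g1.png",c[:,:,::-1])
E
```

```text
9.582625663344656 0.0
```

View pics/g1.png

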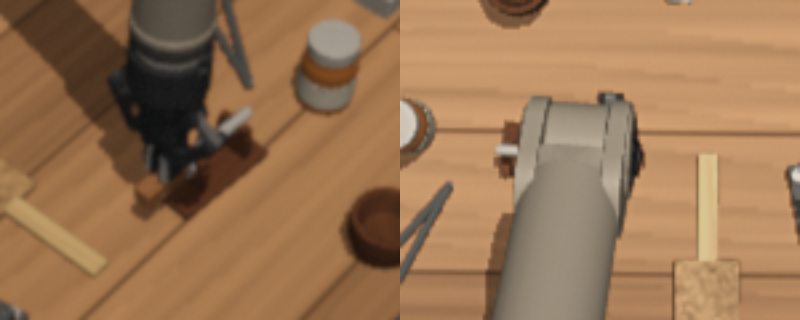

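```bash
python3 - <<'E'
from h import *
a,d=optics.get_image("scene")
for l in ("axle","cradle"):
  for r in optics.cut_out(l,"scene")[:2]: print(l,r["conf"],r["rect"],r["mask"].sum())
for l in ("axle_tip","axle_handle","axle","axle_mid"):
  for r in optics.tip_of(l,"scene")[:2]: print(l,np.round(r["xy"]),round(r["conf"],2),np.round(atz("scene",r["xy"],45)))
c=cv2.resize(a[145:200,270:345],(800,587),interpolation=cv2.INTER_CUBIC)
cv2.imwrite("pics/g2.png",c[:,:,::-1])
C=cloud("scene",d)
K,t,Rm=cam("scene")
q=Rm.T@(np.array([541,87.6,27.4])-t);print("TCP px",(K@q/q[2])[:2])
for u in range(286,345,4):
  print(u,[tuple(np.round(C[v,u]).astype(int)) for v in range(164,190,6)])
E
```

```text
axle 0.68 [286.6, 147.5, 334.1, 186.3] 200
axle 0.66 [370.0, 179.7, 399.4, 211.0] 727
cradle 0.63 [301.2, 153.7, 338.9, 187.5] 541
axle_tip [334. 151.] 0.5 [550. 219.  45.]
axle_tip [220. 224.] 0.47 [ 489. -151.   45.]
axle_handle [223. 243.] 0.25 [ 533. -183.   45.]
axle [312. 169.] 0.69 [547. 130.  45.]
axle_mid [323. 164.] 0.79 [556. 163.  45.]
axle_mid [318. 176.] 0.6 [571. 121.  45.]
TCP px [299.69240876 181.91630827]
286 [(np.int64(461), np.int64(127), np.int64(0)), (np.int64(476), np.int64(110), np.int64(2)), (np.int64(490), np.int64(93), np.int64(4)), (np.int64(500), np.int64(83), np.int64(-3)), (np.int64(515), np.int64(65), np.int64(1))]
290 [(np.int64(469), np.int64(135), np.int64(0)), (np.int64(482), np.int64(119), np.int64(-1)), (np.int64(497), np.int64(102), np.int64(2)), (np.int64(532), np.int64(59), np.int64(46)), (np.int64(521), np.int64(74), np.int64(-3))]
294 [(np.int64(527), np.int64(77), np.int64(98)), (np.int64(525), np.int64(81), np.int64(69)), (np.int64(505), np.int64(109), np.int64(2)), (np.int64(543), np.int64(61), np.int64(54)), (np.int64(530), np.int64(79),
[... 2102 characters left out ...]
4(5))]
334 [(np.int64(562), np.int64(208), np.int64(9)), (np.int64(576), np.int64(190), np.int64(12)), (np.int64(584), np.int64(181), np.int64(1)), (np.int64(596), np.int64(165), np.int64(0)), (np.int64(609), np.int64(148), np.int64(2))]
338 [(np.int64(568), np.int64(219), np.int64(4)), (np.int64(579), np.int64(205), np.int64(0)), (np.int64(590), np.int64(191), np.int64(-3)), (np.int64(604), np.int64(173), np.int64(-1)), (np.int64(616), np.int64(157), np.int64(-1))]
342 [(np.int64(575), np.int64(228), np.int64(1)), (np.int64(588), np.int64(211), np.int64(2)), (np.int64(600), np.int64(195), np.int64(1)), (np.int64(614), np.int64(176), np.int64(4)), (np.int64(625), np.int64(162), np.int64(2))]
```

View pics/g2.png

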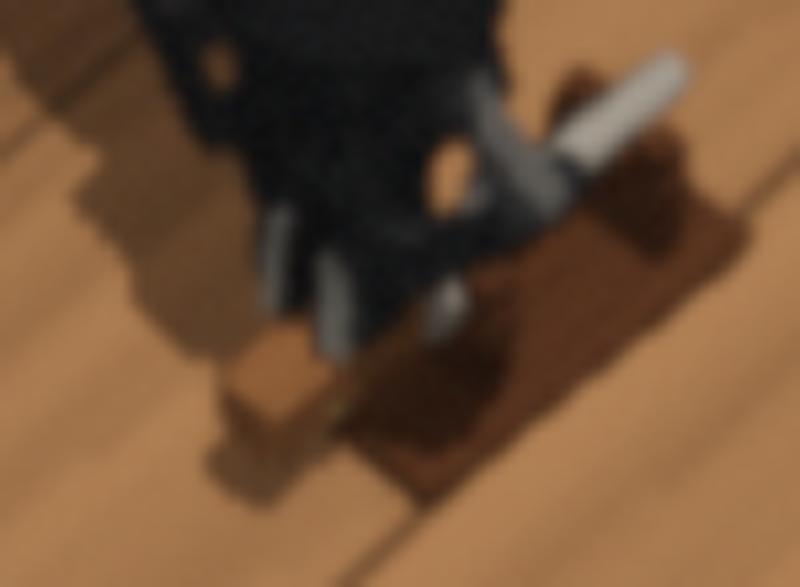

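The close-up shows the two grey pads, at (275,260) and (335,300), apparently on either side of the handle, with the axle still in the cradle. The readings say the fingers met nothing at 9.6 mm, so I'll close fully and see where they stop.

>>> {"api": "servo_tool", "payload": {
  "steps": "0 0 0 0 0 0 0; 0 0 0 0 0 0 0; 0 0 0 0 0 0 0",
  "newtons": 60
}}

```text
time_s: 5.42
eef_pos: [540.9, 87.5, 27.2]
tool_rot: [-2.267, -2.175, -0.0]
ft_force: [-1.0, 1.5, 0.1]
grip_width: -0.2
grip_force: 0.0
```

```bash
python3 - <<'E'
from h import *
a,d=optics.get_image("scene");s=status.observe();print(s["grip_width"],s["grip_force"],s["ft_force"],s["wrist_torque"])
c=cv2.resize(a[145:200,270:345],(800,587),interpolation=cv2.INTER_CUBIC)
cv2.imwrite("pics/g3.png",c[:,:,::-1])
E
```

```text
-0.32278189519868905 0.0 [-0.38830954 -0.30134583 -0.33033983] [ 0.00305671 -0.01630655 -0.01253262]
```

View pics/g3.png

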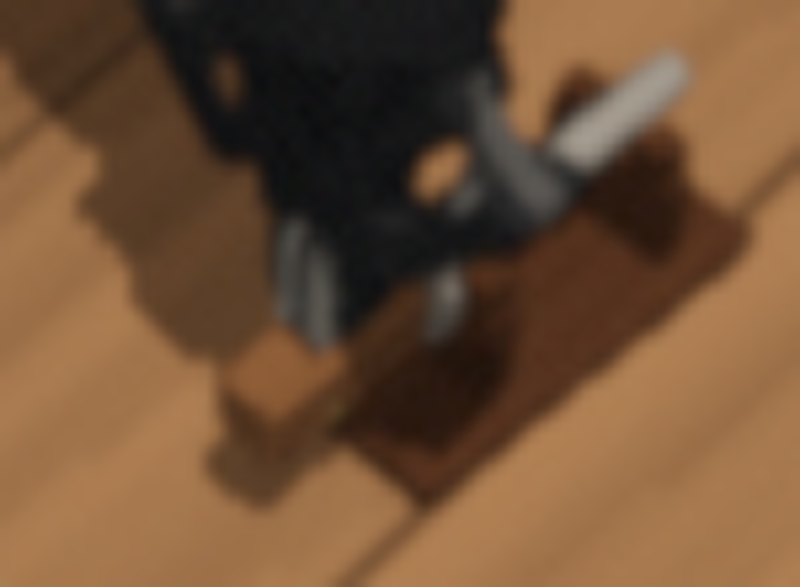

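The fingers are fully shut, and their ends seem to stop at the handle's top face (320,345), with no contact force. So either they sit higher than reported or they are inside the handle. I'll raise them clear and measure the fingertips by camera.

>>> {"api": "servo_tool", "payload": {
  "steps": "0 0 -0.04 0 0 0 0; 0 0 -0.04 0 0 0 0; 0 0 0 0 0 0 0"
}}

```text
time_s: 5.85
eef_pos: [543.7, 87.8, 110.3]
tool_rot: [2.265, 2.173, 0.01]
ft_force: [0.0, -0.0, -0.6]
grip_width: 0.6
grip_force: 0.0
```

```bash
python3 - <<'E'
from h import *
a,d=optics.get_image("scene");s=status.observe();e=s["eef_pos"];print(e,s["grip_width"],s["ft_force"])
C=cloud("scene",d);m=(d>0)&(abs(C[...,0]-e[0])<35)&(abs(C[...,1]-e[1])<30)&(C[...,2]>62)&(C[...,2]<200)
P=C[m];
for z in range(62,180,8):
    q=P[(P[:,2]>=z)&(P[:,2]<z+8)]
    if len(q):print(z,len(q),np.round(q.min(0)),np.round(q.max(0)))
K,t,Rm=cam("scene")
q=Rm.T@(np.array(e)-t);print("TCP px",(K@q/q[2])[:2])
for l in ("axle_handle","axle_tip","axle"):
  for r in optics.tip_of(l,"scene")[:1]: print(l,np.round(r["xy"],1),round(r["conf"],2),np.round(atz("scene",r["xy"],45)))
c=cv2.resize(a[125:200,260:360],(800,600),interpolation=cv2.INTER_CUBIC)
cv2.imwrite("pics/g4.png",c[:,:,::-1])
E
```

```text
[541.88747394  87.82192621 108.38869206] 0.3007519599234961 [-0.04444622 -0.15712286 -0.82396997]
62 2 [540. 113.  62.] [545. 115.  63.]
142 12 [537.  77. 143.] [554.  82. 150.]
150 25 [529.  76. 150.] [558.  95. 158.]
158 26 [530.  75. 158.] [558.  92. 166.]
166 28 [529.  75. 166.] [557.  87. 174.]
174 16 [530.  75. 174.] [558.  82. 182.]
TCP px [301.50784873 161.70586697]
axle_handle [295.5 181.3] 0.82 [540.  71.  45.]
axle_tip [335.3 151.7] 0.89 [554. 218.  45.]
axle [307.4 168.4] 0.83 [536. 124.  45.]
```

View pics/g4.png

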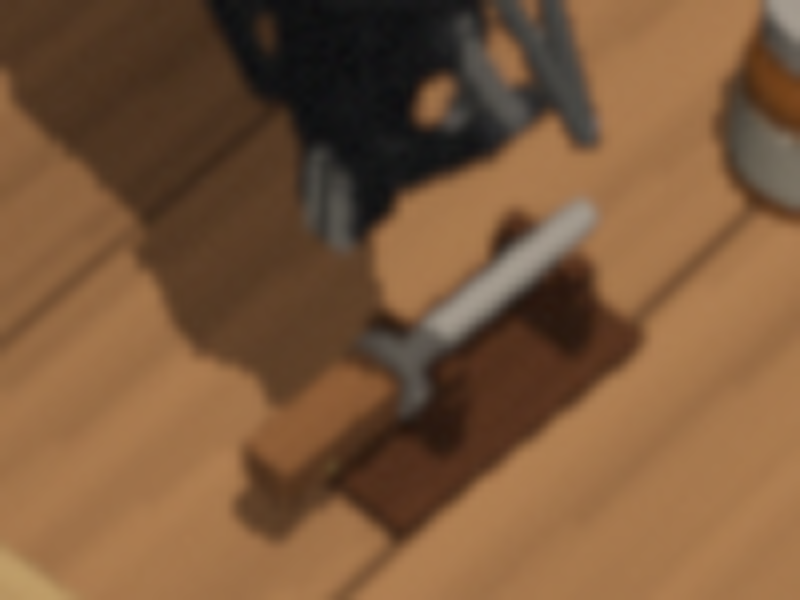

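The fingers clear the axle at (335,245), and the axle hasn't moved. Depth puts the fingertips at z≈143 while the arm reports 108, so the real finger ends are about 33 mm above the reported TCP. I'll correct for that and go deeper.

>>> {"api": "servo_tool", "payload": {
  "steps": "0 0 0 0 0 0 0.07; 0 0 0.02 0 0 0 0.07; 0 0 0.04 0 0 0 0.07; 0 0 0.03 0 0 0 0.07; 0 0 0.012 0 0 0 0.06",
  "newtons": 60
}}

```text
time_s: 6.68
eef_pos: [539.1, 87.1, 2.9]
tool_rot: [-2.266, -2.173, 0.006]
ft_force: [-0.7, 0.4, 0.4]
grip_width: 60.2
grip_force: 0.0
```

>>> {"api": "servo_tool", "payload": {
  "steps": "0 0 0.01 0 0 0 0.04; 0 0 0 0 0 0 0.03; 0 0 0 0 0 0 0.02; 0 0 0 0 0 0 0.01; 0 0 0 0 0 0 0.01",
  "newtons": 60
}}

```text
time_s: 7.3
eef_pos: [541.9, 87.6, -4.0]
tool_rot: [2.267, 2.174, 0.003]
ft_force: [1.6, -0.8, 2.9]
grip_width: 18.4
grip_force: 59.8
```

>>> {"api": "servo_tool", "payload": {
  "steps": "0 0 0 0 0 0 0; 0 0 -0.015 0 0 0 0; 0 0 -0.03 0 0 0 0; 0 0 -0.035 0 0 0 0; 0 0 -0.035 0 0 0 0",
  "newtons": 90
}}

```text
time_s: 7.92
eef_pos: [539.7, 87.3, 111.4]
tool_rot: [-2.266, -2.175, 0.003]
ft_force: [-0.2, 0.1, -1.5]
grip_width: 18.5
grip_force: 90.1
```

```bash
python3 -c "
from h import *
plan([544,-348,111],101.1,10,0)
C=cloud('top',np.load('top.npy'));S=cloud('scene',np.load('scene.npy'))
for Q in (C,S):
    for z0,z1 in((95,108),(15,45)):
        m=(Q[...,2]>z0)&(Q[...,2]<z1)&(abs(Q[...,0]-507)<75)&(abs(Q[...,1]+167)<85)
        print(cv2.minAreaRect(Q[m][:,:2].astype(np.float32)))
"
```

```text
pos [539.7  87.3 111.4] F [-0.2  0.1 -1.5] t 7.92 turn [ -0.1   0.  -13.4] yaw0 87.65
-0.0435 0.0022 0.0001 -0.01 0.00 -1.34 0
-0.0435 0.0012 0.0001 -0.01 0.00 -1.34 0
-0.0435 0.0002 0.0001 -0.01 0.00 -1.34 0
-0.0435 -0.0009 0.0001 -0.01 0.00 -1.34 0
-0.0435 -0.0019 0.0001 -0.01 0.00 -1.34 0
-0.0434 -0.0029 0.0000 -0.01 0.00 -1.34 0
-0.0434 -0.0039 0.0000 -0.01 0.00 -1.34 0
-0.0433 -0.0049 0.0000 -0.01 0.00 -1.34 0
-0.0431 -0.0059 0.0000 -0.01 0.00 -1.34 0
-0.0430 -0.0070 0.0000 -0.01 0.00 -1.34 0
((507.0509338378906, -166.72402954101562), (43.11545944213867, 79.99298095703125), 9.425938606262207)
((506.18267822265625, -166.9267120361328), (87.2095947265625, 129.49270629882812), 11.015803337097168)
((510.5694274902344, -164.50018310546875), (45.83603286743164, 83.1519546508789), 10.798161506652832)
((508.2182922363281, -167.79766845703125), (88.33118438720703, 127.39611053466797), 11.660179138183594)
```

>>> {"api": "servo_tool", "payload": {
  "steps": "-0.0435 0.0022 0 0 0 -1.34 0; -0.0435 0.0012 0 0 0 -1.34 0; -0.0435 0.0002 0 0 0 -1.34 0; -0.0435 -0.0009 0 0 0 -1.34 0; -0.0435 -0.0019 0 0 0 -1.34 0"
}}

```text
time_s: 8.55
eef_pos: [541.8, -131.0, 110.5]
tool_rot: [-2.133, -2.304, 0.001]
ft_force: [0.4, -0.1, -1.5]
grip_width: 18.8
grip_force: 90.2
```

>>> {"api": "servo_tool", "payload": {
  "steps": "-0.0434 -0.0029 0 0 0 -1.34 0; -0.0434 -0.0039 0 0 0 -1.34 0; -0.0433 -0.0049 0 0 0 -1.34 0; -0.0431 -0.0059 0 0 0 -1.34 0; -0.0430 -0.0070 0 0 0 -1.34 0"
}}

```text
time_s: 9.18
eef_pos: [544.1, -348.3, 110.3]
tool_rot: [-1.995, -2.425, -0.0]
ft_force: [0.5, 1.1, -1.3]
grip_width: 18.7
grip_force: 90.2
```

```bash
python3 - <<'E'
from h import *
plan([544,-348,35],101.1,3,0)
E
```

```text
pos [ 544.1 -348.3  110.3] F [ 0.5  1.1 -1.3] t 9.18 turn [-0.1 -0.1  0. ] yaw0 101.11
0.0001 0.0000 0.0251 -0.02 -0.03 0.00 0
0.0001 0.0000 0.0251 -0.02 -0.03 0.00 0
0.0001 -0.0000 0.0251 -0.02 -0.03 0.00 0
```

>>> {"api": "servo_tool", "payload": {
  "steps": "0 0 0.025 0 0 0 0; 0 0 0.025 0 0 0 0; 0 0 0.025 0 0 0 0; 0 0 0 0 0 0 0"
}}

```text
time_s: 9.68
eef_pos: [542.8, -345.9, 33.3]
tool_rot: [-1.993, -2.421, 0.001]
ft_force: [0.1, -0.2, -1.2]
grip_width: 18.7
grip_force: 90.1
```

```bash
python3 - <<'E'
from h import *
s=status.observe();e=np.array(s["eef_pos"]);Rm=R.from_rotvec(s["tool_rot"]);u=Rm.apply([1,0,0]);w=np.array([u[1],-u[0],0]);print(e,u,s["ft_force"])
for n in("top","scene"):
    a,d=optics.get_image(n);C=cloud(n,d)-e;np.save(n+"2.npy",d);cv2.imwrite(n+"2.png",a)
    for l in("axle_tip","axle_mid","axle","ear","bore"):
        for r in optics.tip_of(l,n)[:2]:
            q=atz(n,r["xy"],84)-e;print(n,l,np.round(r["xy"],1),round(r["conf"],2),"along %.1f lat %.1f"%(q@u,q@w))
    A=C@u;L=C@w;Z=C[...,2]+e[2];ok=d>0
    for x0 in range(40,280,10):
        m=ok&(A>x0)&(A<x0+10)&(abs(L)<35)&(Z>70)&(Z<125)
        if m.sum()>3: print(n,x0,m.sum(),"lat %.1f %.1f med %.1f"%(*np.percentile(L[m],[2,98]),np.median(L[m])),"z %.1f %.1f"%tuple(np.percentile(Z[m],[50,95])))
E
```

```text
[ 542.75010804 -345.91326281   33.29923475] [-0.19179914  0.98142532  0.00417546] [ 0.06782479 -0.19414917 -1.20660852]
top axle_tip [341.4 228.8] 0.77 along 127.6 lat -1.6
top axle_mid [362.5 223.2] 0.61 along 67.8 lat 3.0
top axle [373.  222.7] 0.45 along 39.2 lat -0.8
top axle [360.4 222.2] 0.31 along 73.0 lat 6.7
top ear [333.2 232.4] 0.96 along 151.5 lat -7.3
top bore [323.5 232.1] 0.87 along 177.5 lat -1.7
top 40 16 lat -5.9 5.1 med -0.8 z 87.5 92.3
top 50 15 lat -4.9 4.4 med 0.5 z 87.5 96.0
top 60 16 lat -5.6 5.4 med 0.0 z 86.4 94.4
top 70 18 lat -5.8 5.6 med -0.3 z 86.4 95.3
top 80 14 lat -4.7 4.6 med 0.7 z 88.2 92.2
top 90 15 lat -5.5 5.5 med -0.2 z 89.3 93.3
top 100 15 lat -4.0 5.2 med 1.3 z 87.4 91.0
top 110 16 lat -5.2 5.4 med -0.3 z 87.2 94.1
top 120 9 lat -3.3 4.8 med 0.2 z 86.1 90.3
top 140 39 lat -18.8 17.9 med -0.9 z 101.9 106.3
top 150 48 lat -19.9 19.1 med -0.4 z 99.7 106.0
top 160 63 lat -23.0 21.5 med -0.5 z 102.7 110.6
top 170 64 lat -23.1 20.8 med -0.2 z 102.0 108.7
top 180 64 lat -22.6 22.3 med -0.4 z 101.8 110.6
top 190 63 lat -22.9 21.1 med -0.4 z 103.3 109.
[... 613 characters left out ...]
0.1 med 5.7 z 90.2 92.6
scene 80 24 lat -0.5 9.9 med 6.3 z 89.7 92.9
scene 90 20 lat -0.6 9.3 med 5.7 z 88.1 91.8
scene 100 24 lat -1.6 10.5 med 6.2 z 89.3 94.3
scene 110 21 lat -2.2 10.5 med 5.6 z 89.2 93.0
scene 120 8 lat -0.3 8.2 med 4.9 z 89.5 92.5
scene 140 142 lat -17.7 21.6 med 1.3 z 90.8 102.8
scene 150 86 lat -17.1 22.5 med 5.1 z 98.2 105.3
scene 160 95 lat -17.3 24.5 med 9.2 z 101.3 107.6
scene 170 79 lat -16.0 24.3 med 8.6 z 102.6 107.9
scene 180 78 lat -18.1 25.3 med 11.2 z 102.6 107.6
scene 190 85 lat -15.7 24.5 med 9.8 z 101.7 108.4
scene 200 63 lat -18.7 23.3 med 7.7 z 102.1 107.4
scene 210 74 lat -18.6 20.9 med 8.0 z 97.6 103.8
scene 220 39 lat -17.2 20.8 med 5.4 z 98.9 102.5
```

```bash
cat > m.py <<'E'
from h import *
from scipy.optimize import least_squares
def meas(k=3):
    s=status.observe();Rm=R.from_rotvec(s["tool_rot"]);e=np.array(s["eef_pos"])
    u=np.array([np.cos(np.radians(101.1)),np.sin(np.radians(101.1)),0]);w=np.array([u[1],-u[0],0])
    for n in("top","scene"):
        ds=np.array([optics.get_image(n)[1] for _ in range(k)]);d=np.median(ds,0)
        C=cloud(n,d);D=C-e;A=D@u;L=D@w;Z=C[...,2];ok=(d>0)
        m=ok&(A>45)&(A<118)&(abs(L)<14)&(Z>74)&(Z<100)
        f=least_squares(lambda p:np.hypot(L[m]-p[0]-p[1]*(A[m]-80),Z[m]-p[2]-p[3]*(A[m]-80))-6,[0,0,84,0],loss="soft_l1")
        print(n,"rod lat %.2f yawslope %.3f z %.2f pitch %.3f"%tuple(f.x),m.sum(),"rms",np.sqrt(np.mean(f.fun**2)).round(2))
        print("  rod at A=145: lat %.2f z %.2f"%(f.x[0]+65*f.x[1],f.x[2]+65*f.x[3]))
        for lo,hi in((138,155),(208,228)):
            m=ok&(A>lo)&(A<hi)&(abs(L)<13)&(Z>96)&(Z<108)
            h=np.histogram(Z[m],np.arange(96,109));mm=m&(abs(Z-np.median(Z[m]))<2.5)
            print("  ear top z %.2f (%d) A %.1f..%.1f"%(np.mean(Z[mm]),mm.sum(),A[mm].min(),A[mm].max()),h[0])
        m=ok&(A>162)&(A<205)&(abs(L)<30)&(Z>88)&(Z<116)
        f=least_squares(lambda p:np.hypot(L[m]-p[0]-p[1]*(A[m]-183),Z[m]-p[2]-p[3]*(A[m]-183))-24,[0,0,84,0],loss="soft_l1")
        print("  roller lat %.2f yawslope %.3f z %.2f pitch %.3f"%tuple(f.x),m.sum(),np.sqrt(np.mean(f.fun**2)).round(2))
E
python3 -c "
from m import *
meas()"
```

```text
top rod lat -0.18 yawslope 0.014 z 84.46 pitch 0.002 118 rms 1.91
  rod at A=145: lat 0.70 z 84.59
  ear top z 101.75 (24) A 144.8..154.4 [2 3 0 3 4 7 6 3 4 2 0 0]
  ear top z 101.80 (30) A 208.1..224.7 [0 2 2 6 6 8 5 6 4 3 1 2]
  roller lat -2.51 yawslope 0.001 z 82.67 pitch -0.007 270 1.72
scene rod lat 0.81 yawslope 0.004 z 83.47 pitch 0.002 168 rms 1.09
  rod at A=145: lat 1.05 z 83.58
  ear top z 100.24 (42) A 145.1..154.9 [ 4  2  6 11 14  7  5  0  0  0  0  0]
  ear top z 100.03 (43) A 209.8..226.9 [ 3  5  8 12 10 11  2  4  1  2  2  0]
  roller lat -1.00 yawslope -0.017 z 82.13 pitch 0.018 324 1.73
```

>>> {"api": "servo_tool", "payload": {
  "steps": "0.003 -0.0015 0.0013 0 0 0 0; 0.003 0 0 0 0 0 0; 0.003 0 0 0 0 0 0; 0.003 0 0 0 0 0 0"
}}

```text
time_s: 11.08
eef_pos: [541.1, -335.9, 33.9]
tool_rot: [-1.997, -2.425, -0.0]
ft_force: [1.1, -0.2, -1.7]
grip_width: 18.5
grip_force: 90.1
```

>>> {"api": "servo_tool", "payload": {
  "steps": "0.0015 0 0 0 0 0 0; 0.0015 0 0 0 0 0 0; 0 0 0 0 0 0 0"
}}

```text
time_s: 11.45
eef_pos: [540.5, -333.2, 33.8]
tool_rot: [-1.998, -2.425, -0.0]
ft_force: [0.6, -0.0, -0.4]
grip_width: 18.1
grip_force: 90.1
```

>>> {"api": "servo_tool", "payload": {
  "steps": "0.001 0 0 0 0 0 0; 0.001 0 0 0 0 0 0; 0 0 0 0 0 0 0"
}}

```text
time_s: 11.82
eef_pos: [540.1, -331.3, 33.8]
tool_rot: [-1.998, -2.425, -0.0]
ft_force: [0.5, -0.5, -1.2]
grip_width: 18.7
grip_force: 90.1
```

>>> {"api": "servo_tool", "payload": {
  "steps": "0.001 0 0 0 0 0 0; 0.001 0 0 0 0 0 0; 0 0 0 0 0 0 0"
}}

```text
time_s: 12.2
eef_pos: [539.7, -329.2, 33.8]
tool_rot: [-1.997, -2.425, -0.0]
ft_force: [-0.2, 0.1, -0.7]
grip_width: 18.2
grip_force: 90.1
```

>>> {"api": "servo_tool", "payload": {
  "steps": "0.001 0 0 0 0 0 0; 0.001 0 0 0 0 0 0; 0 0 0 0 0 0 0"
}}

```text
time_s: 12.58
eef_pos: [539.4, -327.3, 33.8]
tool_rot: [-1.997, -2.425, -0.0]
ft_force: [1.1, -0.2, -0.8]
grip_width: 18.4
grip_force: 90.1
```

>>> {"api": "servo_tool", "payload": {
  "steps": "0.001 0 0 0 0 0 0; 0.001 0 0 0 0 0 0; 0 0 0 0 0 0 0"
}}

```text
time_s: 12.95
eef_pos: [539.0, -325.3, 33.8]
tool_rot: [-1.998, -2.425, -0.0]
ft_force: [0.1, 0.5, -1.3]
grip_width: 18.3
grip_force: 90.1
```

>>> {"api": "servo_tool", "payload": {
  "steps": "0.001 0 0 0 0 0 0; 0.001 0 0 0 0 0 0; 0.001 0 0 0 0 0 0; 0 0 0 0 0 0 0"
}}

```text
time_s: 13.45
eef_pos: [538.4, -322.4, 33.9]
tool_rot: [-1.998, -2.425, -0.0]
ft_force: [0.1, -0.3, -2.0]
grip_width: 18.5
grip_force: 90.1
```

>>> {"api": "servo_tool", "payload": {
  "steps": "0.001 0 0 0 0 0 0; 0.001 0 0 0 0 0 0; 0.001 0 0 0 0 0 0; 0 0 0 0 0 0 0"
}}

```text
time_s: 13.95
eef_pos: [537.8, -319.4, 33.8]
tool_rot: [-1.997, -2.425, -0.0]
ft_force: [-0.1, 0.9, -1.2]
grip_width: 18.2
grip_force: 90.1
```

>>> {"api": "servo_tool", "payload": {
  "steps": "0.001 0 0 0 0 0 0; 0.001 0 0 0 0 0 0; 0.001 0 0 0 0 0 0; 0 0 0 0 0 0 0"
}}

```text
time_s: 14.45
eef_pos: [537.3, -316.5, 33.8]
tool_rot: [-1.997, -2.425, -0.0]
ft_force: [-0.1, -0.2, -1.7]
grip_width: 18.5
grip_force: 90.1
```

>>> {"api": "servo_tool", "payload": {
  "steps": "0.0015 0 0 0 0 0 0; 0.0015 0 0 0 0 0 0; 0.0015 0 0 0 0 0 0; 0.0015 0 0 0 0 0 0; 0 0 0 0 0 0 0"
}}

```text
time_s: 15.08
eef_pos: [536.1, -310.5, 33.8]
tool_rot: [-1.997, -2.425, -0.0]
ft_force: [-0.1, -0.5, -1.8]
grip_width: 18.1
grip_force: 90.1
```

```bash
python3 -c "
from m import *
a,d=optics.get_image('scene')
cv2.imwrite('pics/i1.png',cv2.resize(a[185:295,150:290],(764,600),interpolation=cv2.INTER_CUBIC)[:,:,::-1])
print(status.observe()['wrist_torque'])"
```

```text
[-0.06291987 -0.04978462  0.03010663]
```

View pics/i1.png

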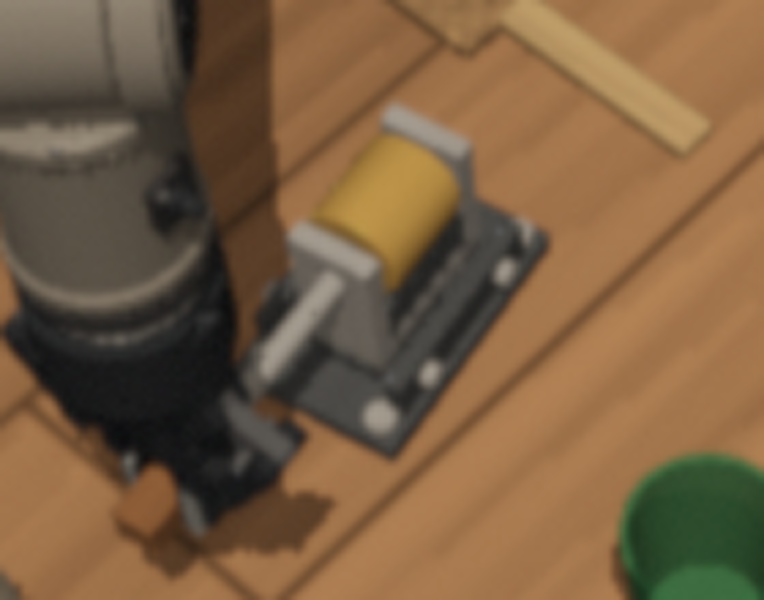

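The rod enters the ear's hole at (335,280), and force stays near zero, so the tip is in the roller. Continuing.

>>> {"api": "servo_tool", "payload": {
  "steps": "0.0025 0 0 0 0 0 0; 0.0025 0 0 0 0 0 0; 0.0025 0 0 0 0 0 0; 0.0025 0 0 0 0 0 0; 0.0025 0 0 0 0 0 0"
}}

```text
time_s: 15.75
eef_pos: [533.7, -298.3, 33.9]
tool_rot: [-1.998, -2.425, -0.0]
ft_force: [0.5, -0.3, -1.4]
grip_width: 18.7
grip_force: 90.1
```

>>> {"api": "servo_tool", "payload": {
  "steps": "0.0025 0 0 0 0 0 0; 0.0025 0 0 0 0 0 0; 0.0025 0 0 0 0 0 0; 0.0025 0 0 0 0 0 0; 0.0025 0 0 0 0 0 0"
}}

```text
time_s: 16.38
eef_pos: [531.3, -286.1, 33.9]
tool_rot: [1.998, 2.425, 0.0]
ft_force: [0.7, 0.1, -0.9]
grip_width: 18.2
grip_force: 90.1
```

>>> {"api": "servo_tool", "payload": {
  "steps": "0.0025 0 0 0 0 0 0; 0.0025 0 0 0 0 0 0; 0.0025 0 0 0 0 0 0; 0.0025 0 0 0 0 0 0; 0.001 0 0 0 0 0 0"
}}

```text
time_s: 17.0
eef_pos: [529.2, -275.2, 33.9]
tool_rot: [-1.997, -2.425, -0.0]
ft_force: [-0.7, -0.4, -0.6]
grip_width: 18.1
grip_force: 90.1
```

>>> {"api": "servo_tool", "payload": {
  "steps": "0.002 0 0 0 0 0 0; 0.002 0 0 0 0 0 0; 0.002 0 0 0 0 0 0; 0.001 0 0 0 0 0 0; 0.001 0 0 0 0 0 0"
}}

```text
time_s: 17.62
eef_pos: [527.7, -267.6, 33.9]
tool_rot: [1.998, 2.424, 0.0]
ft_force: [-0.4, -0.8, -0.9]
grip_width: 18.5
grip_force: 90.1
```

>>> {"api": "servo_tool", "payload": {
  "steps": "0.001 0 0 0 0 0 0; 0.001 0 0 0 0 0 0; 0.001 0 0 0 0 0 0; 0 0 0 0 0 0 0"
}}

```text
time_s: 18.12
eef_pos: [527.1, -264.5, 33.9]
tool_rot: [-1.998, -2.425, -0.0]
ft_force: [-0.2, 0.2, -0.8]
grip_width: 18.8
grip_force: 90.1
```

>>> {"api": "servo_tool", "payload": {
  "steps": "0.001 0 0 0 0 0 0; 0.001 0 0 0 0 0 0; 0.001 0 0 0 0 0 0; 0 0 0 0 0 0 0"
}}

```text
time_s: 18.62
eef_pos: [526.5, -261.5, 33.8]
tool_rot: [-1.997, -2.425, -0.0]
ft_force: [-1.0, 0.3, -1.7]
grip_width: 18.7
grip_force: 90.1
```

>>> {"api": "servo_tool", "payload": {
  "steps": "0.001 0 0 0 0 0 0; 0.001 0 0 0 0 0 0; 0.001 0 0 0 0 0 0; 0 0 0 0 0 0 0"
}}

```text
time_s: 19.12
eef_pos: [526.0, -258.6, 33.9]
tool_rot: [-1.997, -2.425, -0.0]
ft_force: [-0.8, -0.5, -1.0]
grip_width: 19.0
grip_force: 90.1
```

>>> {"api": "servo_tool", "payload": {
  "steps": "0.001 0 0 0 0 0 0; 0.001 0 0 0 0 0 0; 0.001 0 0 0 0 0 0; 0.001 0 0 0 0 0 0; 0.001 0 0 0 0 0 0"
}}

```text
time_s: 19.75
eef_pos: [525.0, -253.8, 33.9]
tool_rot: [-1.998, -2.425, -0.0]
ft_force: [0.2, 0.1, -1.5]
grip_width: 18.6
grip_force: 90.1
```

>>> {"api": "servo_tool", "payload": {
  "steps": "0.001 0 0 0 0 0 0; 0.001 0 0 0 0 0 0; 0.001 0 0 0 0 0 0; 0.001 0 0 0 0 0 0; 0.001 0 0 0 0 0 0"
}}

```text
time_s: 20.38
eef_pos: [524.0, -248.8, 33.8]
tool_rot: [-1.998, -2.424, -0.0]
ft_force: [0.6, 0.2, -1.2]
grip_width: 18.5
grip_force: 90.1
```

>>> {"api": "servo_tool", "payload": {
  "steps": "0.001 0 0 0 0 0 0; 0.001 0 0 0 0 0 0; 0.001 0 0 0 0 0 0; 0 0 0 0 0 0 0"
}}

```text
time_s: 20.88
eef_pos: [523.5, -245.8, 33.8]
tool_rot: [-1.998, -2.425, -0.0]
ft_force: [-0.3, -0.9, -1.4]
grip_width: 18.6
grip_force: 90.1
```

>>> {"api": "servo_tool", "payload": {
  "steps": "0.001 0 0 0 0 0 0; 0.001 0 0 0 0 0 0; 0 0 0 0 0 0 0"
}}

```text
time_s: 21.25
eef_pos: [523.1, -243.9, 33.8]
tool_rot: [-1.998, -2.425, -0.0]
ft_force: [-0.6, -0.5, -1.4]
grip_width: 18.4
grip_force: 90.1
```

Now 1 mm at a time until the flange touches.

>>> {"api": "servo_tool", "payload": {
  "steps": "0.001 0 0 0 0 0 0; 0.001 0 0 0 0 0 0; 0 0 0 0 0 0 0"
}}

```text
time_s: 21.62
eef_pos: [522.7, -241.9, 33.8]
tool_rot: [-1.998, -2.425, -0.0]
ft_force: [-0.1, -0.6, -1.8]
grip_width: 18.7
grip_force: 90.1
```

>>> {"api": "servo_tool", "payload": {
  "steps": "0.001 0 0 0 0 0 0; 0 0 0 0 0 0 0"
}}

```text
time_s: 21.88
eef_pos: [522.5, -241.0, 33.9]
tool_rot: [-1.998, -2.425, -0.0]
ft_force: [0.5, -0.2, -1.4]
grip_width: 18.6
grip_force: 90.1
```

>>> {"api": "servo_tool", "payload": {
  "steps": "0.001 0 0 0 0 0 0; 0 0 0 0 0 0 0"
}}

```text
time_s: 22.12
eef_pos: [522.3, -240.0, 33.8]
tool_rot: [-1.998, -2.425, -0.0]
ft_force: [0.3, -0.4, -1.1]
grip_width: 18.8
grip_force: 90.1
```

>>> {"api": "servo_tool", "payload": {
  "steps": "0.0007 0 0 0 0 0 0; 0 0 0 0 0 0 0"
}}

```text
time_s: 22.38
eef_pos: [522.2, -239.3, 33.9]
tool_rot: [-1.998, -2.425, -0.0]
ft_force: [-0.6, 0.1, -0.3]
grip_width: 18.2
grip_force: 90.1
```

>>> {"api": "servo_tool", "payload": {
  "steps": "0.0007 0 0 0 0 0 0; 0 0 0 0 0 0 0"
}}

```text
time_s: 22.62
eef_pos: [522.0, -238.6, 33.8]
tool_rot: [-1.998, -2.425, -0.0]
ft_force: [-0.0, 1.8, -0.9]
grip_width: 18.7
grip_force: 90.1
```

>>> {"api": "servo_tool", "payload": {
  "steps": "0.0007 0 0 0 0 0 0; 0 0 0 0 0 0 0"
}}

```text
time_s: 22.88
eef_pos: [521.9, -237.9, 33.9]
tool_rot: [-1.998, -2.425, -0.0]
ft_force: [0.3, -0.2, -1.4]
grip_width: 18.7
grip_force: 90.1
```

>>> {"api": "servo_tool", "payload": {
  "steps": "0.0007 0 0 0 0 0 0; 0 0 0 0 0 0 0"
}}

```text
time_s: 23.12
eef_pos: [521.8, -237.2, 33.8]
tool_rot: [-1.998, -2.425, -0.0]
ft_force: [1.2, -0.3, -0.8]
grip_width: 18.7
grip_force: 90.1
```

>>> {"api": "servo_tool", "payload": {
  "steps": "0.0007 0 0 0 0 0 0; 0 0 0 0 0 0 0"
}}

```text
time_s: 23.38
eef_pos: [521.7, -236.6, 33.9]
tool_rot: [-1.998, -2.425, -0.0]
ft_force: [0.0, -0.4, -1.3]
grip_width: 18.6
grip_force: 90.1
```

```bash
python3 - <<'E'
from h import *
a,d=optics.get_image('scene');e=np.array(status.observe()["eef_pos"]);print(e,status.observe()["ft_force"])
u=np.array([np.cos(np.radians(101.1)),np.sin(np.radians(101.1)),0]);w=np.array([u[1],-u[0],0])
for l in("axle_tip","axle"):
  for r in optics.tip_of(l,"scene")[:2]:
    q=atz("scene",r["xy"],83)-e;print(l,r["xy"],round(r["conf"],2),"along %.1f"%(q@u))
cv2.imwrite('pics/i2.png',cv2.resize(a[190:270,170:270],(750,600),interpolation=cv2.INTER_CUBIC)[:,:,::-1])
E
```

```text
[ 521.61390602 -236.61568744   33.84262199] [ 0.13624839  0.56002625 -1.56346175]
axle_tip [209.6, 233.7] 0.36 along 37.9
axle [211.2, 232.0] 0.53 along 43.6
```

View pics/i2.png

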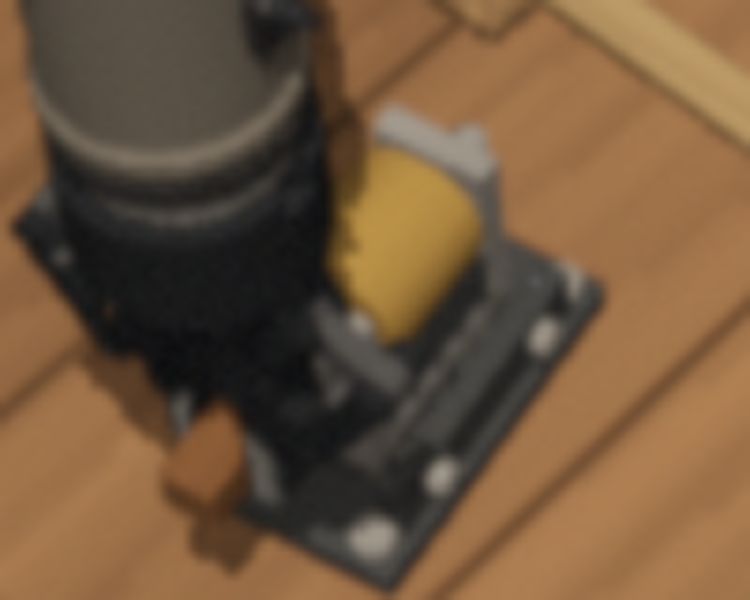

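The tip is through the far ear (470,130), and the flange looks close to home. Continuing in small steps.

>>> {"api": "servo_tool", "payload": {
  "steps": "0.0007 0 0 0 0 0 0; 0 0 0 0 0 0 0"
}}

```text
time_s: 23.78
eef_pos: [521.6, -236.5, 34.0]
tool_rot: [1.997, 2.424, -0.0]
ft_force: [0.1, -1.0, -2.3]
grip_width: 18.9
grip_force: 90.0
```

>>> {"api": "servo_tool", "payload": {
  "steps": "0.0007 0 0 0 0 0 0; 0 0 0 0 0 0 0"
}}

```text
time_s: 24.02
eef_pos: [521.6, -236.4, 34.1]
tool_rot: [1.997, 2.423, -0.001]
ft_force: [0.5, -3.4, -3.3]
grip_width: 18.8
grip_force: 89.9
```

>>> {"api": "servo_tool", "payload": {
  "steps": "0.0007 0 0 0 0 0 0; 0 0 0 0 0 0 0"
}}

```text
time_s: 24.28
eef_pos: [521.6, -236.4, 34.1]
tool_rot: [1.997, 2.422, -0.002]
ft_force: [1.3, -5.4, -3.5]
grip_width: 18.8
grip_force: 89.7
```

>>> {"api": "servo_tool", "payload": {
  "steps": "0.0007 0 0 0 0 0 0; 0 0 0 0 0 0 0"
}}

```text
time_s: 24.52
eef_pos: [521.7, -236.4, 34.2]
tool_rot: [1.996, 2.421, -0.003]
ft_force: [1.7, -5.8, -4.7]
grip_width: 18.5
grip_force: 89.6
```

>>> {"api": "servo_tool", "payload": {
  "steps": "-0.001 0 0 0 0 0 0; 0 0 0 0 0 0 0.022; 0 0 0 0 0 0 0.03; 0 0 0 0 0 0 0.05; 0 0 0 0 0 0 0.065"
}}

```text
time_s: 25.15
eef_pos: [521.3, -234.4, 33.9]
tool_rot: [-1.997, -2.425, -0.001]
ft_force: [-0.1, 0.2, 0.1]
grip_width: 64.6
grip_force: 0.0
```

>>> {"api": "servo_tool", "payload": {
  "steps": "-0.001 0 -0.01 0 0 0 0.065; 0 0 -0.03 0 0 0 0.065; 0 0 -0.05 0 0 0 0.065; 0 0 -0.05 0 0 0 0.065; -0.06 0 -0.03 0 0 0 0.065"
}}

```text
time_s: 25.78
eef_pos: [535.2, -286.6, 205.4]
tool_rot: [1.986, 2.432, 0.009]
ft_force: [0.8, -0.9, 0.2]
grip_width: 64.6
grip_force: 0.0
```

>>> {"api": "servo_tool", "payload": {
  "steps": "-0.06 0 -0.01 0 0 0 0.065; -0.06 0 0 0 0 0 0.065; -0.06 0 0 0 0 0 0.065; 0 0 0 0 0 0 0.065"
}}

```text
time_s: 26.28
eef_pos: [563.4, -473.4, 211.1]
tool_rot: [-2.007, -2.417, 0.008]
ft_force: [-0.1, -0.0, -0.5]
grip_width: 65.0
grip_force: 0.0
```

```bash
python3 - <<'E'
from h import *
u=np.array([np.cos(np.radians(101.1)),np.sin(np.radians(101.1)),0]);w=np.array([u[1],-u[0],0]);b=np.array([508.5,-166.4,84])
v=[]
for n in("scene","top"):
    a,d=optics.get_image(n);C=cloud(n,d)-b;A=C@u;L=C@w;Z=C[...,2]
    for lo in range(-105,75,5):
        m=(d>0)&(A>lo)&(A<lo+5)&(abs(L)<26)&(Z>-20)&(Z<26)
        if m.sum():print(n,lo,m.sum(),"L %.0f %.0f Z %.0f"%(L[m].min(),L[m].max(),Z[m].max()),end=" | ")
    print()
    c=a[185:265,175:275] if n=="scene" else a[190:265,280:380]
    v.append(cv2.resize(c,(400,320),interpolation=cv2.INTER_CUBIC))
cv2.imwrite("pics/f.png",np.hstack(v)[:,:,::-1])
E
```

```text
scene -105 29 L -8 11 Z 9 | scene -100 26 L -10 11 Z 11 | scene -95 24 L -10 11 Z 11 | scene -90 23 L -9 11 Z 11 | scene -85 26 L -9 10 Z 11 | scene -80 22 L -10 10 Z 11 | scene -75 25 L -11 11 Z 11 | scene -70 23 L -9 10 Z 10 | scene -65 21 L -9 9 Z 11 | scene -60 25 L -11 11 Z 11 | scene -55 20 L -11 10 Z 10 | scene -50 29 L -12 15 Z 15 | scene -45 39 L -13 21 Z 20 | scene -40 85 L -20 21 Z 20 | scene -35 48 L -20 21 Z 22 | scene -30 12 L -16 23 Z 25 | scene -25 81 L -21 24 Z 25 | scene -20 41 L -17 24 Z 25 | scene -15 38 L -19 24 Z 25 | scene -10 38 L -19 23 Z 26 | scene -5 38 L -17 24 Z 24 | scene 0 43 L -20 24 Z 24 | scene 5 42 L -20 24 Z 25 | scene 10 42 L -18 25 Z 24 | scene 15 37 L -22 24 Z 24 | scene 20 37 L -20 23 Z 25 | scene 25 14 L -15 22 Z 22 | scene 30 53 L -21 21 Z 20 | scene 35 40 L -19 21 Z 20 | scene 40 14 L -19 20 Z 18 | scene 50 7 L -7 4 Z 5 | scene 55 1 L 1 1 Z 1 | 
top -105 6 L -12 8 Z 10 | top -100 17 L -11 9 Z 13 | top -95 15 L -10 7 Z 13 | top -90 11 L -12 8 Z 11 | top -85 16 L -11 9 Z 13 | top -80 13 L -10 7 Z 14 | top -75 14 L -12 8 Z 12 | top -70 15 L -11 9 Z 13 | top -65 14 L -12 7 Z 14 | top -60 15 L -12 8 Z 12 | top -55 16 L -11 9 Z 14 | top -50 14 L -12 13 Z 13 | top -45 17 L -14 11 Z 17 | top -40 25 L -19 17 Z 24 | top -35 42 L -21 18 Z 22 | top -30 8 L -14 14 Z 21 | top -25 27 L -25 20 Z 23 | top -20 30 L -24 21 Z 25 | top -15 29 L -23 22 Z 26 | top -10 32 L -25 20 Z 25 | top -5 28 L -24 21 Z 26 | top 0 31 L -23 22 Z 26 | top 5 31 L -25 20 Z 26 | top 10 31 L -24 21 Z 25 | top 15 30 L -26 22 Z 24 | top 20 40 L -25 20 Z 25 | top 25 8 L -19 4 Z 18 | top 30 29 L -20 18 Z 21 | top 35 35 L -21 17 Z 21 | top 40 8 L -7 4 Z 9 | top 45 8 L -6 2 Z 9 | top 50 5 L -6 3 Z 5 |
```

View pics/f.png

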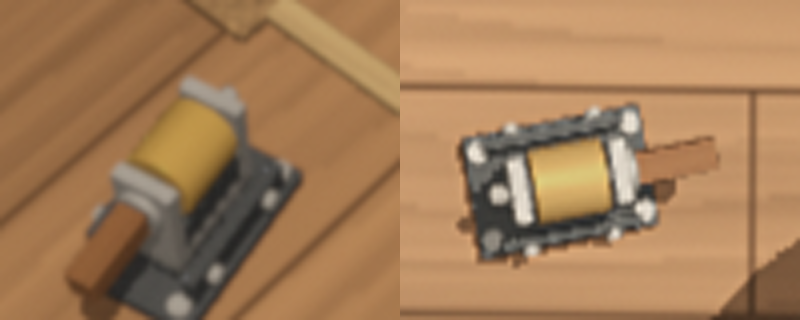

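The picture shows the axle seated: the flange is against the near ear (135,205), the tip shows beyond the far ear (230,95), and the gripper is well clear.

```bash
python3 -c "
from h import *
print(manip.hand_in())"
```

```text
the job is handed in; nothing more can be done
None
```

I handed the job in with the axle threaded through both ears and the roller, its flange against the near ear and the gripper clear. The largest wrist force I read while pressing was about 8 N, and no verdict came back.

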